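# Index the birdhouse drilling jig to its next hole

## Robot

A 6-joint arm with a two-finger parallel gripper is mounted at the origin on the work surface. World frame = base frame: x ahead of the robot, y to its left, z up, the work surface at z = 0. Lengths are in mm, angles in degrees, forces in N, time in s.
With the tool pointing down it reaches from about 300 to 850 mm from the base axis. Payload 4.2 kg.
Tool frame: the origin (TCP) lies between the finger pads; the fingertips stand 22 mm ahead of it and the grasp point (between the pads) lies 3 mm ahead of it; z points along the fingers, y is the direction in which the jaws open and shut (so a half turn about z gives the same grasp; the last joint's range is limited). The gripper opens to 91 mm and grips with 3 to 60 N. Pads are 32 mm wide; open, the fingers measure 118 mm over their backs; the gripper's body (76 mm by 178 mm) begins 60 mm behind the grasp point.
Start: joints at [-74.656, 18.312, 89.639, -0, 72.044, -1.146], TCP at [163.212, -551.364, 235.976] pointing down, gripper open.
Joint ranges: [-177.97, 177.97], [-48.28, 115.42], [12.27, 149.76], [-77.06, 257.06], [2.81, 150.46], [-146.56, 146.56]. Speed limits (degrees/s): [147.25, 147.25, 180, 180, 180, 180].

## Interface

Orientations are given as [roll, pitch, yaw] about the fixed x, y, z axes, in that order (R = Rz(yaw) Ry(pitch) Rx(roll)).
In Python, from workcell import * gives the robot as it stands.
- The arm moves only by the shell command python3 -m jog 'ROWS' [OPENING] [FORCE]. ROWS is text: rows parted by semicolons, each of 6 numbers parted by spaces: the shift along the tool's x, y, z in units of 0.5 m (1.0 is 0.5 m), then the turn, a rotation vector about the tool's x, y, z in units of pi/2 rad (1.0 is pi/2 rad). A call has 1 to 20 rows; each row is the pose to reach, as a shift and turn from the pose measured when the call began, along the tool's axes at that moment; what a row does not reach only later rows make up. A row lasts 1/12 s, in which the tool goes at most 41.7 mm and 7.16 degrees, less where a joint would pass 70% of its speed; a pose out of reach is approached as far as the arm can. A call with a number of a shift or a turn outside -1 to 1 is refused whole. A call with a gripper value outside its range is refused whole. OPENING is the opening, from -1 (shut) to 1 (fully open), set as the call begins (- or left out, the last holds). The fingers move at their own pace and stop on an object; FORCE is the grip in N (left out, the last holds). Time passes only in rows, so rows that repeat a pose let the fingers close. It gives the time, the measured TCP pose, the force and the opening at its end, in the units of the state.
- state(): the state, without advancing time (a new reading comes with each control period).
- grab_frame(name): name is "side" or "top" or "wrist"; returns the picture (400x640x3 uint8, red, green, blue); there is no depth.
- calibration(name): a dict with "mtx" (3x3 intrinsics, pixels), "distortion" ([k1, k2, p1, p2, k3] as OpenCV has them; the pictures are not rectified), "rvec" (rotation vector, rad) and "tvec" (3), from world to camera coordinates, as OpenCV has them. Camera axes: x right, y down, z forward; pixel columns grow to the right and rows downward; lengths in mm; the calibration is good to about 2 mm. A picture is of the moment at which its call begins: read the wrist's pose just before it. calibration takes no time and is no camera call; for the wrist camera it gives the pose at the moment of the call.
- job_done(): hands the job in, once; it reports no verdict.
Trained networks look in the newest picture that a camera, given by its name, has taken for a name from the list of things; names that differ only in an ending like _2 or _b are one class to them, and where a whole thing is asked for, a point or a joint stands for the part that bears it (a point fixed in the world has none). Each returns a list of dicts, best first, with "confidence" (0 to 1); they miss things now and then, are a little off and sometimes report something else, mostly with a low value. They report only what shows in the picture. A call takes as long as a camera call.
- spot_in(query, camera): "rect" ([left, top, right, bottom] in pixels, round what is visible of it).
- tip_of(query, camera): "location" ([column, row] in pixels: a listed point, or the origin of a listed thing).
The state is a dict: "time_s": time; "qpos": joint angles; "qvel": joint speeds; "effort": joint torques, N m; "ee_pos": TCP position; "ee_rot": TCP orientation; "force": force on the tool from outside, world axes, zero at the start; "torque": the same for the moment, N m; "gripper_width": finger opening in mm.
Only numpy, scipy, OpenCV 4.12 (cv2) and the standard library are available. Lean on these libraries where they do the work, as an engineer would, in place of code of your own. Each camera call takes 0.05 s, during which the arm holds its last target. There are 200 camera calls.

## Task

The birdhouse side on the drilling jig is ready for its next drilling position. Pull up the red knob of the jig's spring plunger, swing the turntable one hole round to the hole beside the blue marker (not the yellow one), let the pin snap fully home there, and let go of the knob.

Things in the scene. Friction and masses are not known exactly. Their poses are not given: they have to be found in the camera images.
- knob_mid (a point): Centre of the red plunger knob: upright cylinder, 30 mm across, 34 mm tall, centre 102 mm above the table when home, on a thin stem over a dark spring housing (top at 75 mm; all else near it is lower). It pulls straight up, carrying the pin, against a 6 to 12 N spring; grip with 40 N or more. It spins freely on its own upright axis, so the fingers need not turn during the swing.
- plunger (a joint): How far the plunger is pulled up, in m: 0 is fully home in a hole; from 0.016 the pin is clear of the plate and the turntable can swing (pull about 0.022); 0.030 is the stop. Let go, the spring drives it down; between holes it rests on the plate at about 0.014.
- pivot (a point): Point on the turntable's upright axis, 71 mm above the table, mid white disc (220 mm across, carrying a cedar panel). Knob and arm swing about it at a radius of 145 mm and stay where left; locked while the pin is home. Five holes on that radius, 30 degrees apart; the pin starts in the middle one. Countersinks 29 mm wide draw the pin in if let go within 10 mm of a hole's middle.
- blue_marker_top (a point): Centre of the top of the blue disc (24 mm across, 5 mm thick, top 39 mm above the table) fixed on the steel index plate 182 mm from the pivot. The hole to use lies on the line from the pivot to it, 145 mm from the pivot: one hole round from the start, to either side. A like yellow disc marks the hole on the other side, not to be used.

How it is judged (in metres and radians):
On the way:
1. the plunger is pulled up until its pin is clear of the starting hole (value of joint plunger above 0.0145 m), for 0.1 s.
At the end, for the whole second after the job is handed in: The pin sits fully home (plunger within 4 mm of its home position) in the hole beside the blue marker (knob's centre within 50 mm of the blue marker's centre seen from above; the hole lies 37 mm from it, the others more than 70 mm), at rest and let go (value of joint plunger below 0.004 m and horizontal distance between knob_mid and blue_marker_top below 0.05 m and velocity of joint plunger below 0.01 m/s); the robot touches nothing.
It also fails if it takes over 29 s, if anything falls off the work surface, if the arm or the gripper's body presses on something with over 40 N, if the wrist force passes 120 N, or if a joint passes its speed limit or range.

## Working session

There is one attempt and no reset: what is moved stays moved. The work goes in short steps, Python scripts to look and compute and a shell command to move; the robot and the scene stay as the last step left them, time stands still between calls to the robot, and variables do not carry over. Pictures are saved under pics/ and viewed, about 8 in all and at most 12, crops included, and the job is handed in when it is done.

```bash
mkdir -p pics
cat > h.py <<'E'
from workcell import *
import numpy as np, cv2
from scipy.spatial.transform import Rotation as R
def ray(cam,px,z):
    c=calibration(cam);K=np.array(c["mtx"],float);d=np.array(c["distortion"],float)
    u=cv2.undistortPoints(np.array([[px]],float),K,d)[0,0]
    Rm=cv2.Rodrigues(np.array(c["rvec"],float))[0];o=-Rm.T@np.array(c["tvec"],float).ravel()
    v=Rm.T@np.array([u[0],u[1],1]);return o+v*(z-o[2])/v[2]
def rel(p):
    s=state();Rt=R.from_euler('xyz',s["ee_rot"],degrees=True)
    return Rt.inv().apply(np.array(p)-s["ee_pos"])/500
Z=dict(knob_mid=102,pivot=71,blue_marker_top=39)
E
python3 - <<'E'
from h import *
s=state();print(s["time_s"],s["ee_pos"],s["ee_rot"],s["force"])
ims=[]
for c in ("side","top"):
    im=grab_frame(c);ims.append(im)
    cv2.imwrite(f"pics/{c}0.png",im[:,:,::-1])
    for n,z in Z.items():
        for r in tip_of(n,c)[:2]: print(c,n,r,ray(c,r["location"],z).round(1))
print(state()["time_s"])
E
```

```text
0.0 [ 163.08047225 -550.88879858  235.12925244] [-1.79898367e+02 -1.97402867e-03  1.64879714e+01] [ 0.34885962 -0.1733212   0.09316402]
side knob_mid {'location': [293.3, 192.0], 'confidence': 0.55} [573.   94.6 102. ]
side pivot {'location': [216.7, 233.8], 'confidence': 0.8} [421.5  80.2  71. ]
side blue_marker_top {'location': [325.1, 246.9], 'confidence': 0.5} [579.9  -6.1  39. ]
top knob_mid {'location': [274.4, 214.9], 'confidence': 0.82} [566.4  85.1 102. ]
top pivot {'location': [285.5, 307.2], 'confidence': 0.59} [421.7  69.9  71. ]
top blue_marker_top {'location': [331.5, 207.6], 'confidence': 0.7} [583.7  -6.4  39. ]
0.4
```

View pics/top0.png

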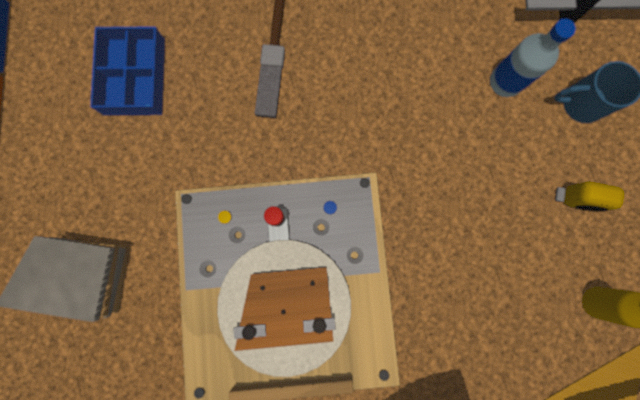

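View pics/side0.png

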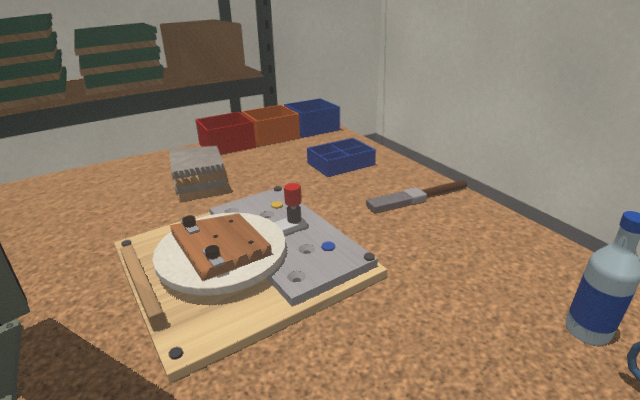

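The top view shows the red knob at (274,215), blue disc at (331,208), yellow at (225,216) and the disc centre near (285,307). The side view agrees, with the red knob at (292,195) and blue at (328,246). The blue hole is on the −y side.

Run:
```python
from h import *
print(rel([365,-235,215]),rel([568,88,200]))
```

```text
[ 0.5665564  -0.4920629   0.04178956] [ 1.139205   -0.99626637  0.07186341]
```

```bash
python3 -m jog '0.567 -0.492 0.042 0 0 0;0.567 -0.492 0.042 0 0 0;0.567 -0.492 0.042 0 0 0;0.567 -0.492 0.042 0 0 0;0.567 -0.492 0.042 0 0 0;0.567 -0.492 0.042 0 0 0;0.567 -0.492 0.042 0 0 0;0.567 -0.492 0.042 0 0 0;0.567 -0.492 0.042 0 0 0;0.567 -0.492 0.042 0 0 0' 1 50
python3 - <<'E'
from h import *
print(rel([568,88,200]))
E
```

```text
time_s: 1.23
ee_pos: [367.7, -229.5, 214.8]
ee_rot: [-179.8, -0.1, 16.9]
force: [0.9, -0.2, -0.3]
gripper_width: 91.2
[ 0.56769576 -0.49105061  0.03206232]
```

```bash
python3 -m jog '0.568 -0.491 0.032 0 0 0;0.568 -0.491 0.032 0 0 0;0.568 -0.491 0.032 0 0 0;0.568 -0.491 0.032 0 0 0;0.568 -0.491 0.032 0 0 0;0.568 -0.491 0.032 0 0 0;0.568 -0.491 0.032 0 0 0;0.568 -0.491 0.032 0 0 0;0.568 -0.491 0.032 0 0 0;0.568 -0.491 0.032 0 0 0;0.568 -0.491 0.032 0 0 0;0.568 -0.491 0.032 0 0 0'
python3 - <<'E'
from h import *
print(state()["ee_pos"])
im=grab_frame("wrist");cv2.imwrite("pics/w1.png",im[:,:,::-1])
for n,z in Z.items():
    for r in tip_of(n,"wrist")[:2]: print(n,r,ray("wrist",r["location"],z).round(1))
for r in spot_in("knob_mid","wrist")[:2]: print(r)
E
```

```text
time_s: 2.23
ee_pos: [567.7, 87.4, 199.6]
ee_rot: [-179.9, -0.0, 16.9]
force: [0.4, -0.0, -0.3]
gripper_width: 90.9
[567.65973522  87.37146695 199.60407178]
knob_mid {'location': [326.8, 209.1], 'confidence': 0.65} [565.9  84.2 102. ]
pivot {'location': [297.9, 341.3], 'confidence': 0.8} [413.5  68.1  71. ]
blue_marker_top {'location': [422.2, 197.3], 'confidence': 0.56} [583.1  -6.8  39. ]
{'rect': [305.2, 187.7, 345.2, 238.6], 'confidence': 0.82}
```

View pics/w1.png

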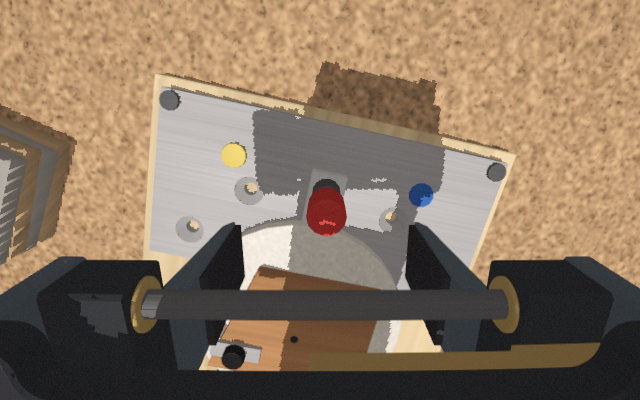

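The wrist view shows the knob at (326,210) between the open fingers, blue disc at (421,195) and yellow at (233,155), matching the earlier estimate. Next I descend.

Run:
```python
from h import *
print(rel([566.3,85.2,106]))
```

```text
[-0.00378364  0.00227544  0.18884368]
```

```bash
python3 -m jog '-0.004 0.003 0.06 0 0 0;-0.004 0.003 0.12 0 0 0;-0.004 0.003 0.16 0 0 0;-0.004 0.003 0.187 0 0 0;-0.004 0.003 0.187 0 0 0;-0.004 0.003 0.187 0 0 0' &&
python3 -m jog '0 0 0 0 0 0;0 0 0 0 0 0;0 0 0 0 0 0;0 0 0 0 0 0;0 0 0 0 0 0;0 0 0 0 0 0;0 0 0 0 0 0;0 0 0 0 0 0;0 0 0 0 0 0;0 0 0 0 0 0' -1 50
```

```text
time_s: 2.98
ee_pos: [565.9, 84.1, 106.9]
ee_rot: [-179.8, -0.1, 16.7]
force: [-0.2, -0.2, 0.7]
gripper_width: 91.1
time_s: 3.82
ee_pos: [565.8, 84.2, 106.9]
ee_rot: [-179.8, -0.1, 16.7]
force: [-0.7, 2.3, 0.8]
gripper_width: 29.4
```

Gripped (29.4 mm). Next I pull up 22 mm (−0.044).

```bash
python3 -m jog '0 0 -0.015 0 0 0;0 0 -0.03 0 0 0;0 0 -0.044 0 0 0;0 0 -0.044 0 0 0;0 0 -0.044 0 0 0;0 0 -0.044 0 0 0'
python3 - <<'E'
from h import *
s=state();p=s["ee_pos"];print(p,s["gripper_width"],s["force"])
piv=np.array([421.5,70.0]);b=np.array([583.5,-6.5]);k=p[:2]
# refine pivot along its own radius to knob 145, marker 182 (least squares)
from scipy.optimize import least_squares
f=lambda x:np.r_[(x-piv)/3,(np.linalg.norm(k-x)-145)/1,(np.linalg.norm(b-x)-182)/1.5]
piv=least_squares(f,piv).x
a=lambda v:np.arctan2(*(v-piv)[::-1])
a0,a1=a(k),a(b);print(piv,np.degrees([a0,a1,a1-a0]))
for t in np.radians(np.arange(-6,-31,-6)):
    q=np.r_[piv+145*np.array([np.cos(a0+t),np.sin(a0+t)]),p[2]];print(np.degrees(t).round(),q.round(1),rel(q).round(4))
E
```

```text
time_s: 4.32
ee_pos: [565.6, 84.1, 128.2]
ee_rot: [-179.8, -0.0, 16.7]
force: [3.1, 1.2, -12.8]
gripper_width: 29.1
[565.6305382   84.13769585 128.20330868] 29.135866033276532 [  3.13479294   1.19878259 -12.84593489]
[420.73282508  72.30173014] [  4.6698362  -25.83337526 -30.50321145]
-6.0 [565.7  68.9 128.2] [-0.0086  0.0292 -0.0001]
-12.0 [564.5  53.8 128.2] [-0.0195  0.0575 -0.0002]
-18.0 [561.8  38.9 128.2] [-0.0334  0.0845 -0.0003]
-24.0 [557.6  24.3 128.2] [-0.0499  0.11   -0.0003]
-30.0 [551.8  10.3 128.2] [-0.069   0.1335 -0.0004]
```

```bash
python3 -m jog '-0.004 0.015 0 0 0 0;-0.009 0.029 0 0 0 0;-0.014 0.043 0 0 0 0;-0.0195 0.0575 0 0 0 0;-0.026 0.071 0 0 0 0;-0.0335 0.0845 0 0 0 0;-0.0415 0.097 0 0 0 0;-0.050 0.110 0 0 0 0;-0.059 0.122 0 0 0 0;-0.069 0.1335 0 0 0 0;-0.069 0.1335 0 0 0 0;-0.069 0.1335 0 0 0 0;-0.069 0.1335 0 0 0 0'
python3 - <<'E'
from h import *
s=state();p=s["ee_pos"];print(p,s["gripper_width"],s["force"])
im=grab_frame("top");cv2.imwrite("pics/t2.png",cv2.resize(im[140:400,150:450,::-1],None,fx=2,fy=2))
for n,z in (("knob_mid",123),("blue_marker_top",39)):
    for r in tip_of(n,"top")[:1]: print(n,r,ray("top",r["location"],z).round(1))
E
```

```text
time_s: 5.4
ee_pos: [551.3, 10.1, 127.9]
ee_rot: [-179.8, 0.0, 16.7]
force: [0.2, -0.5, -12.9]
gripper_width: 29.0
[551.28333708  10.05030417 127.87612804] 29.032009189502915 [  0.24760417  -0.47159868 -12.92824625]
```

View pics/t2.png

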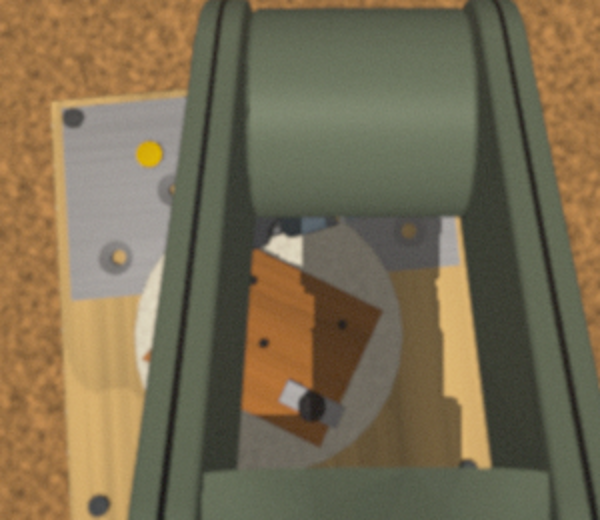

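The top view shows the panel rotated about 30° clockwise, with the knob hidden under the arm. Side force is near zero and the measured pose is 36 mm from the blue disc, so I open the gripper to let the pin snap in.

```bash
python3 -m jog '0 0 0 0 0 0;0 0 0 0 0 0;0 0 0 0 0 0;0 0 0 0 0 0;0 0 0 0 0 0;0 0 0 0 0 0;0 0 0 0 0 0;0 0 0 0 0 0' 1 && python3 -m jog '0 0 -0.06 0 0 0;0 0 -0.12 0 0 0;0 0 -0.18 0 0 0;0 0 -0.18 0 0 0;0 0 -0.18 0 0 0'
python3 - <<'E'
from h import *
grab=[]
for c in ("wrist","side"):
    im=grab_frame(c);grab.append(im)
    for n,z in (("knob_mid",102),("blue_marker_top",39)):
        for r in tip_of(n,c)[:1]: print(c,n,r,ray(c,r["location"],z).round(1))
    print(spot_in("knob_mid",c)[:1])
s=grab[1][150:310,180:440]
cv2.imwrite("pics/s3.png",cv2.resize(s[:,:,::-1],None,fx=3,fy=3))
cv2.imwrite("pics/w3.png",grab[0][:,:,::-1])
print(state()["ee_pos"],state()["gripper_width"])
# predicted side pixels of knob centre home vs on plate, at (551,10)
c=calibration("side")
print(cv2.projectPoints(np.array([[551.,10,102],[551,10,116],[551,10,119],[551,10,85],[551,10,75]]),np.array(c["rvec"],float),np.array(c["tvec"],float),np.array(c["mtx"],float),np.array(c["distortion"],float))[0][:,0].round(1))
E
```

```text
time_s: 6.22
ee_pos: [551.5, 10.5, 127.9]
ee_rot: [-179.8, 0.0, 16.8]
force: [-0.5, 0.9, -0.2]
gripper_width: 79.6
time_s: 6.63
ee_pos: [552.6, 10.2, 219.8]
ee_rot: [-179.9, -0.2, 16.8]
force: [-0.2, -1.0, -0.5]
gripper_width: 91.2
wrist knob_mid {'location': [319.3, 199.8], 'confidence': 0.71} [549.5  14.4 102. ]
wrist blue_marker_top {'location': [349.2, 155.1], 'confidence': 0.58} [581.7  -5.1  39. ]
[{'rect': [303.0, 181.1, 341.3, 224.2], 'confidence': 0.62}]
side knob_mid {'location': [307.8, 211.5], 'confidence': 0.58} [562.   18.3 102. ]
side blue_marker_top {'location': [325.3, 245.0], 'confidence': 0.5} [583.1  -1.3  39. ]
[{'rect': [298.9, 198.2, 314.4, 229.0], 'confidence': 0.76}]
[551.29022726  10.21769169 217.08711843] 91.3925549165321
[[304.2 215.4]
 [303.8 207.9]
 [303.8 206.3]
 [304.6 224.3]
 [304.8 229.5]]
```

View pics/s3.png

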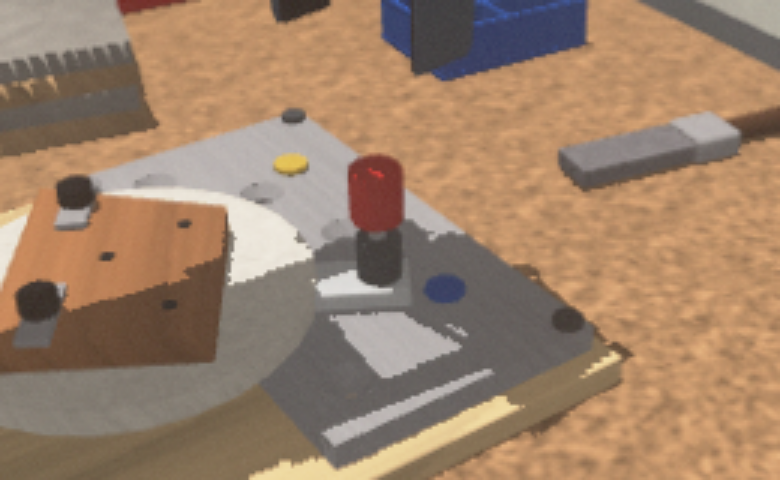

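View pics/w3.png

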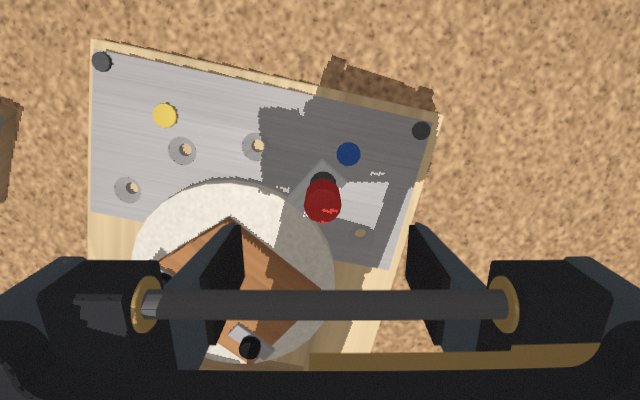

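The side crop shows the knob at the blue hole (frame about (305,214)) and the wrist view shows it beside blue at (322,195). To check it's fully home, I compare the knob-to-housing gap with the initial picture.

Run:
```python
from h import *
a=cv2.imread("pics/side0.png");im=grab_frame("side")[:,:,::-1]
for n,i in (("start",a),("now",im)):
    b,g,r=[i[:,:,k].astype(int) for k in range(3)]
    m=((r>90)&(r>2*g+20)&(r>2*b+20)).astype(np.uint8);m[:, :270]=0;m[:,340:]=0;m[:170]=0
    n_,_,st,ce=cv2.connectedComponentsWithStats(m);k=1+st[1:,4].argmax();print(n,st[k],ce[k].round(1))
p=np.hstack([cv2.resize(np.ascontiguousarray(x),None,fx=8,fy=8,interpolation=cv2.INTER_CUBIC) for x in (a[175:235,268:318],im[192:252,281:331])]);cv2.imwrite("pics/cmp.png",p)
```

```text
start [285 183  15   8  93] [291.8 186.7]
now [302 206   6   4  12] [304.8 207.5]
```

View pics/cmp.png

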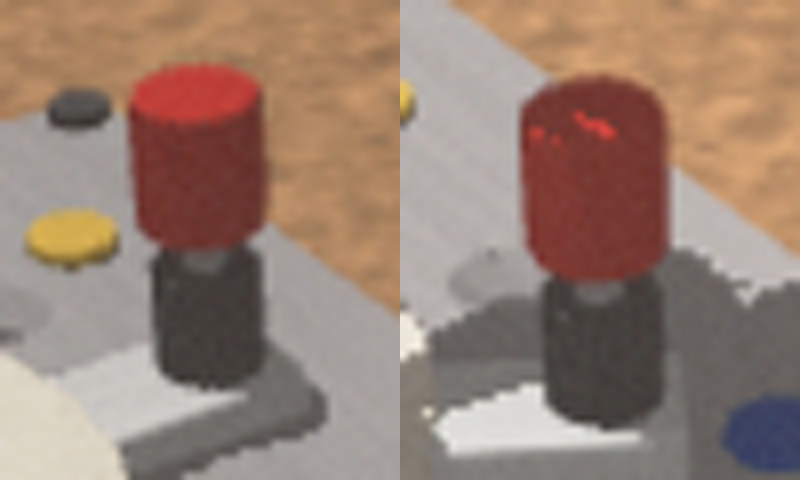

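The comparison shows the same small gap between knob and housing as at the start, about 143 against 142 enlarged pixels from knob base to housing base. The pin is home and the gripper is clear.

```bash
python3 -c "
from workcell import *
s=state();print(s['time_s'],s['force'],s['gripper_width']);print(job_done())"
```

```text
7.0833 [-0.01111963  0.1594769   0.19741227] 91.19213022383435
the job is handed in; nothing more can be done
None
```

I gripped the knob, pulled it up about 21 mm, swung the turntable 30° to the hole beside the blue marker, and let the spring drive the pin in. I then raised the arm clear and handed the job in at about 7.1 s; no verdict is reported.

- **Position:** At release the tool was about 36 mm from the blue disc's centre, where 37 mm is expected. The wrist camera afterwards put the knob about 38 mm from it.
- **Pin home:** The side view showed the same small knob-to-housing gap as at the start, so the pin is fully home.
- **Let go:** The gripper was open and about 90 mm higher than at release, and the outside force read about 0 N.
- **Disagreement:** The side camera's network put the knob about 10 mm away from the other readings, and about 29 mm from blue. Both values are still inside the 50 mm limit. The top camera could not see the knob mid-swing because the arm hid it.

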